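# Tip the stamping block over and bed it in the bench corner

### The job

Get the wooden stamping block ready for work: without lifting it, push it over from high on its side so that it lies flat with its die pocket facing up. Then push its long side up against the long fence until you feel it press firmly, and after that slide it along the fence until its end presses firmly against the short stop, so that it is left flush in the corner. Push steadily, do not ram it against the strips, and leave the other things on the bench where they are.

Things in the scene. Friction and masses are not known exactly. Their poses are not given: they have to be found in the camera images.
- stamping_block: hardwood block, 46 (own x) x 60 (y) x 140 mm (z), 0.3 to 0.55 kg, standing on its small end at the start. Origin: centre of that end; z runs up the block. Own +x: outward normal of the broad face with the die pocket, a recess 38 mm wide, 54 tall, 9 deep in mid-face (flush wood 43 mm above and below). At the start this face looks to the left, away from the short stop; falling to the right brings it up.
- block_centre (a point): centre of the stamping block, 70 mm from its origin along its z. Pushed 15 to 30 mm below its top edge with 1 to 2 N, the block goes over once that point has moved about 50 mm; its foot may slip a centimetre or two. Lying, it is 46 mm high and slides on the bench at about 2 to 6 N.
- long_fence: wooden strip screwed to the bench, 18 mm thick, 190 long, 24 high, rigid; with the short stop it forms an L. Origin: inner corner of the L, at bench height. Its x points away from the robot, square to the strip; its y runs to the left along it. The inner face is the plane x = 0, from y = 0 to 190 mm; the block belongs on its -x side, the robot's.
- short_stop: wooden strip screwed to the bench, 64 mm long, 18 thick, 24 high, rigid, square to the right end of the long fence. Same origin and axes as the long fence. Inner face: the plane y = 0, from x = 4 to -60 mm; the block belongs on its +y side. Bedded in the corner, the block's centre is at x = -30, y = 70, z = 23 mm in this frame.
- tack_hammer: small hammer with a wooden handle, 198 mm long, lying to the right, beyond the short stop; to be left alone. Origin: centre of its underside
- brass_die: small brass-coloured stamping die, 30x42x12 mm, lying behind the long fence; to be left alone. Origin: centre of its underside
- white_spool: standing thread spool, 33 mm across, 58 mm tall, to the right, behind; to be left alone. Origin: centre of its underside
- pin_tin: round tin, 62 mm across, 27 mm high, far to the left; to be left alone. Origin: centre of its underside
- clip_clamp: flat binding clamp, 22x83x28 mm, lying to the right, between hammer and spool; to be left alone. Origin: centre of its underside
Things that resemble listed ones, but are neither listed nor needed, are in the scene too. Several things look just like the stamping_block: the one meant starts nearest to the robot's base.

How it is judged:
By the outcome, as a careful person would: the job done as asked, in the order asked, and still so for the second after the job is handed in, with the robot touching nothing.
It also fails if it takes over 72 s, if anything falls off the work surface, if the arm or the gripper's body presses on something with over 40 N, if the wrist force passes 120 N, or if a joint passes its speed limit or range.

### The arm

A 6-joint arm with a two-finger parallel gripper is mounted at the origin on a cart in front of the work surface, level with it; the furniture and walls round the work are solid. World frame = base frame: x ahead of the robot, y to its left, z up, the work surface at z = 0. Lengths are in m, angles in rad, forces in N, time in s.
With the tool pointing down it reaches from about 0.325 to 0.85 m from the base axis. Payload 4.4 kg.
Tool frame: the origin (TCP) lies between the finger pads; the fingertips stand 14 mm ahead of it and the grasp point (between the pads) lies 5 mm behind it (arm.tip_reach is the distance from the TCP to the fingertips, in m); x points along the fingers, y is the direction in which the jaws open and shut, and the axes are right-handed (so a half turn about x gives the same grasp; the last joint's range is limited). The gripper opens to 94 mm and grips with 3 to 60 N. Pads are 16 mm wide; open, the fingers measure 119 mm over their backs; the gripper's body (75 mm by 177 mm) begins 78 mm behind the grasp point.
Start: joints at [1.038, 0.207, 1.542, -0, 1.393, -0.15], TCP at [0.214, 0.534, 0.185] pointing down, gripper open.
Joint ranges: [-2.73, 2.73], [-0.86, 2.22], [0.23, 2.46], [-1.11, 4.25], [0.08, 2.63], [-2.82, 2.82]. Speed limits (rad/s): [2.79, 2.79, 3.14, 3.14, 3.14, 3.14].

### API

Orientations are given as a unit quaternion [x, y, z, w].
In Python, from rig import arm gives the robot as it stands. The module is installed in compiled form; this text tells all that it offers.
- The arm moves only by the tool play_rows, never from a script. Its argument "motion" is one flat list of numbers, 4 for each row, row after row: the shift along the world's x, y, z normalised to -1 to 1, where 1 is 2.5 cm, then the turn about the world's z normalised to -1 to 1, where 1 is 6 degrees. A call has 1 to 20 rows; each row shifts and turns the commanded pose from where the row before left it; what a row does not reach is not made up. A row lasts 1/12 s, in which the tool goes at most 41.7 mm and 7.16 degrees, less where a joint would pass 70% of its speed; a pose out of reach is approached as far as the arm can. A call with a number of a shift or a turn outside -1 to 1 is refused whole. A call with a gripper value outside its range is refused whole. "fingers" is the closure, from 0 (fully open) to 1 (shut), set as the call begins (left out, the last holds). The fingers move at their own pace and stop on an object; "force" is the grip in N (left out, the last holds). Time passes only in rows, so rows that do not move let the fingers close. It gives the time, the measured TCP pose, the force and the opening at its end, in the units of the state.
- arm.observe(): the state, without advancing time (a new reading comes with each control period).
- arm.snapshot(name): name is "scene" or "top" or "wrist"; returns a dict with "color" (480x640x3 uint8, blue, green, red), "fx", "fy", "cx", "cy" (pixels), "rvec" (rotation vector, rad) and "tvec" (3), from world to camera coordinates, as OpenCV has them. Camera axes: x right, y down, z forward; pixel columns grow to the right and rows downward; lengths in m; the calibration is good to about 2 mm. A picture is of the moment at which its call begins. There is no depth.
- arm.hand_in(): hands the job in, once; it reports no verdict.
Trained networks look in the newest picture that a camera, given by its name, has taken for a name from the list of things; names that differ only in an ending like _2 or _b are one class to them, and where a whole thing is asked for, a point or a joint stands for the part that bears it (a point fixed in the world has none). Each returns a list of dicts, best first, with "p" (0 to 1); they miss things now and then, are a little off and sometimes report something else, mostly with a low value. They report only what shows in the picture. A call takes as long as a camera call. They do not tell look-alikes from the thing itself.
- arm.find_in(query, camera): "location" ([x, y, z] in m, in the coordinates of the camera as it stood for that picture, good to about 4 mm: the middle of the surface that is visible of it).
The state is a dict: "clock": time; "q": joint angles; "joint_velocities": joint speeds; "joint_efforts": joint torques, N m; "position": TCP position; "ee_rot": TCP orientation; "ft_force": force on the tool from outside, world axes, zero at the start; "moment": the same for the moment, N m; "grip_width": opening from 0.0 (shut) to 1.0 (fully open).
Only numpy, scipy, OpenCV 4.12 (cv2) and the standard library are available. Lean on these libraries where they do the work, as an engineer would, in place of code of your own. Each camera call takes 0.05 s, during which the arm holds its last target. There are 200 camera calls.

## Working session

There is one attempt and no reset: what is moved stays moved. The work goes in short steps, Python scripts to look and compute and a tool call to move; the robot and the scene stay as the last step left them, time stands still between calls to the robot, and variables do not carry over. Pictures are saved under pics/ and viewed, about 8 in all and at most 12, crops included, and the job is handed in when it is done.

Besides the shell and the picture viewer there is one more tool, called as a command line: name --argument value ..., lists and objects as JSON in quotes. play_rows: Moves the arm, as the interface text tells. Scaled input: -1 to 1 covers 2.5 cm each way for a shift and 6 degrees each way for a turn. Its arguments: {"type":"object","properties":{"motion":{"type":"array"},"fingers":{"type":"number"},"force":{"type":"number"}},"required":["motion"]}

```bash
mkdir -p pics; cat > h.py <<'E'
import cv2, numpy as np
from rig import arm
def snap(n,f=None):
    s=arm.snapshot(n)
    if f: cv2.imwrite('pics/'+f,s['color'])
    R=cv2.Rodrigues(np.array(s['rvec'],float))[0]; t=np.array(s['tvec'],float).ravel()
    K=np.array([[s['fx'],0,s['cx']],[0,s['fy'],s['cy']],[0,0,1.]])
    return s,K,R,t
def w2p(c,P):
    s,K,R,t=c; q=K@(R@np.array(P,float)+t); return q[:2]/q[2]
def p2w(c,u,v,z=0.):
    s,K,R,t=c; d=R.T@np.linalg.inv(K)@np.array([u,v,1.]); o=-R.T@t
    return o+d*(z-o[2])/d[2]
def find(c,name,cam):
    s,K,R,t=c
    for r in arm.find_in(name,cam):
        X=R.T@(np.array(r['location'])-t); print(name,cam,round(r['p'],2),X.round(3),w2p(c,X).round(0))
E
python3 - <<'E'
from h import *
for n in ['scene','top']:
    c=snap(n,n+'1.png'); print(n,(-c[2].T@c[3]).round(3),c[1][0,0])
    for k in ['stamping_block','long_fence','short_stop','brass_die','tack_hammer','white_spool','pin_tin','clip_clamp']: find(c,k,n)
print(arm.observe())
E
```

```text
scene [ 0.088 -0.321  0.739] 555.4808645807949
stamping_block scene 0.78 [0.504 0.252 0.098] [260. 205.]
stamping_block scene 0.74 [ 0.642 -0.048  0.101] [453. 257.]
long_fence scene 0.81 [0.527 0.085 0.023] [337. 280.]
short_stop scene 0.66 [0.452 0.014 0.021] [336. 333.]
brass_die scene 0.66 [0.555 0.052 0.013] [363. 286.]
tack_hammer scene 0.84 [ 0.41  -0.049  0.018] [347. 376.]
white_spool scene 0.82 [ 0.57  -0.119  0.046] [456. 332.]
pin_tin scene 0.67 [0.562 0.418 0.028] [232. 177.]
clip_clamp scene 0.61 [ 0.521 -0.113  0.018] [429. 359.]
top [0.434 0.16  1.174] 604.8555331995028
stamping_block top 0.77 [ 0.65  -0.027  0.143] [423. 162.]
stamping_block top 0.66 [0.512 0.263 0.143] [256. 242.]
long_fence top 0.7 [0.534 0.1   0.025] [347. 235.]
short_stop top 0.74 [0.46  0.024 0.024] [388. 273.]
brass_die top 0.82 [0.555 0.06  0.012] [367. 225.]
brass_die top 0.21 [0.456 0.024 0.022] [388. 276.]
tack_hammer top 0.83 [ 0.419 -0.039  0.016] [421. 295.]
white_spool top 0.63 [ 0.578 -0.114  0.057] [462. 209.]
pin_tin top 0.7 [0.575 0.412 0.025] [183. 214.]
clip_clamp top 0.85 [ 0.529 -0.101  0.022] [452. 237.]
{'clock': 0.9, 'q': array([ 1.03848827e+00,  2.06570446e-01,  1.54148430e+00,  6.54245360e-08,
        1.39350377e+00, -1.50541676e-01]), 'joint_velocities': array([-0.00041668,  0.00093922,  0.00165451, -0.00019358, -0.0002366 ,
        0.00132909]), 'joint_efforts': array([-5.40235105e-04, -3.70881808e+01, -2.81760871e+01,  7.01033883e-02,
        2.74708564e-02,  6.35836813e-06]), 'position': array([0.21426083, 0.53360159, 0.18497093]), 'ee_rot': array([ 0.13416801,  0.69425962, -0.13414525,  0.69426766]), 'ft_force': array([ 0.49271415, -0.83879888, -0.46350855]), 'moment': array([ 0.00197262, -0.01861396, -0.00138087]), 'grip_width': 0.9985244067510587}
```

View pics/scene1.png

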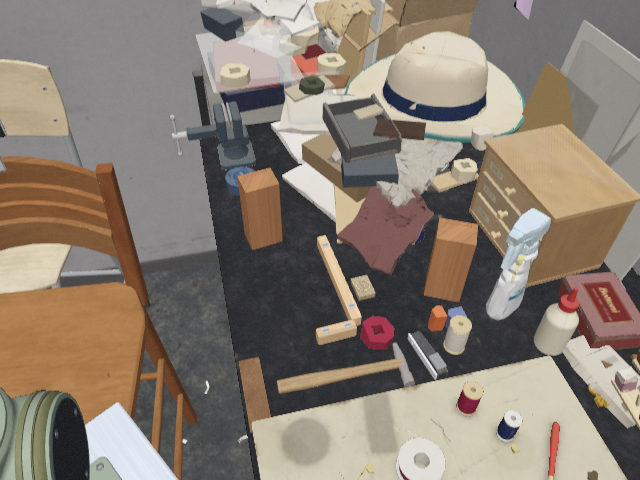

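View pics/top1.png

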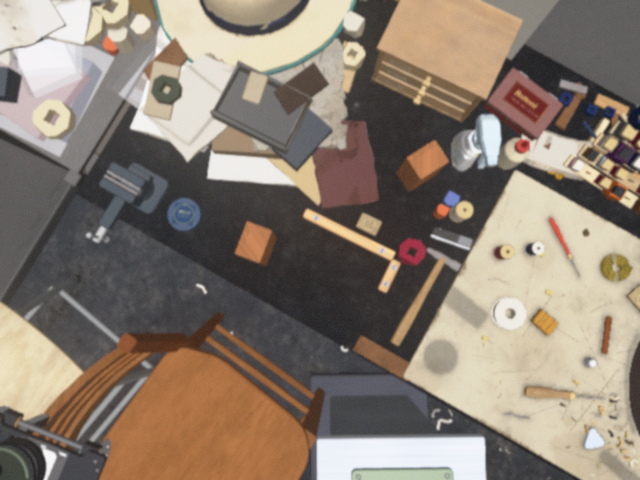

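Candidates: upright block at scene (260,208)/top (256,243), upright block at scene (452,258)/top (423,165); a flat brown board at top (380,357) is no standing block. Base distances are 0.57 m and 0.65 m, so the left one is meant. Fence and stop form the L at top (305..395, 213..290). One crop to check this and measure.

```bash
python3 - <<'E'
import cv2,numpy as np
a=cv2.imread('pics/top1.png')[195:300,225:405]; b=cv2.imread('pics/scene1.png')[160:350,230:370]
a=cv2.resize(a,None,fx=4.4,fy=4.4,interpolation=3)   # 792x462
cv2.imwrite('pics/ca.png',a)
b=cv2.resize(b,None,fx=3.1,fy=3.1,interpolation=3); cv2.imwrite('pics/cb.png',b)
E
```

```text
(no output)
```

View pics/ca.png

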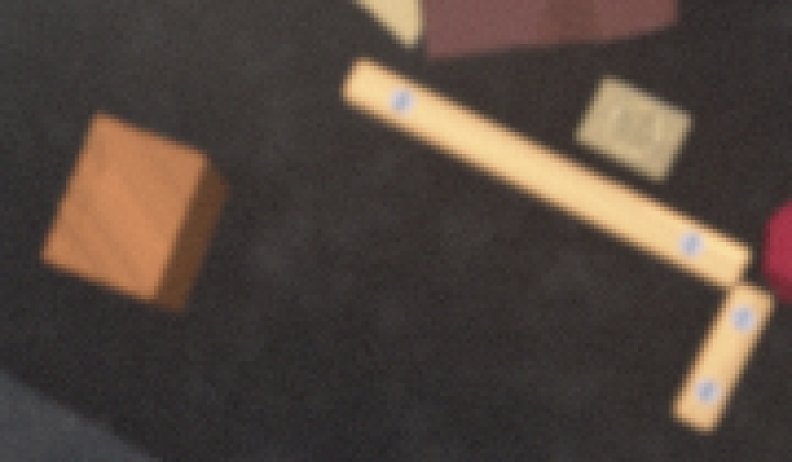

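View pics/cb.png

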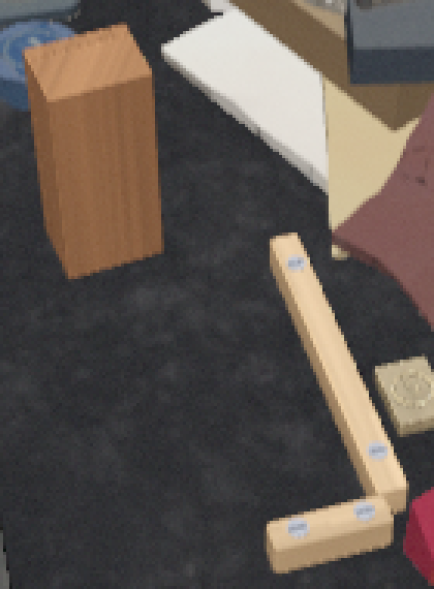

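The crop shows the block's top at (97,113),(207,155),(158,302),(42,260), the fence's near edge (345,98)-(735,286), and the stop's inner edge (737,290)-(675,410). The pocket face is hidden, on the left, as the description says. Next: positions.

```bash
python3 - <<'E'
from h import *
c=snap('top')
f=lambda P,z:np.array([p2w(c,225+u/4.4,195+v/4.4,z) for u,v in P])
B=f([(97,113),(207,155),(158,302),(42,260)],.14);print(B.round(4),B.mean(0).round(4))
for i in range(4):
  d=B[(i+1)%4]-B[i];print(np.hypot(*d[:2]).round(4),np.degrees(np.arctan2(d[1],d[0])).round(1))
F=f([(345,98),(735,286)],.024);S=f([(737,290),(675,410)],.024)
print(F.round(4),S.round(4))
for d in(F[0]-F[1],S[1]-S[0]):print(np.hypot(*d[:2]).round(4),np.degrees(np.arctan2(d[1],d[0])).round(1))
E
```

```text
[[0.5497 0.2779 0.14  ]
 [0.533  0.235  0.14  ]
 [0.4759 0.2541 0.14  ]
 [0.4925 0.299  0.14  ]] [0.5128 0.2665 0.14  ]
0.046 -111.4
0.0602 161.6
0.0479 69.7
0.061 -20.3
[[0.5685 0.1835 0.024 ]
 [0.4855 0.0152 0.024 ]] [[0.4837 0.0144 0.024 ]
 [0.4322 0.0421 0.024 ]]
0.1877 63.7
0.0585 151.7
```

play_rows --motion '[0,0,0.8,0,0,0,0.8,0,0,0,0.8,0,0.75,-0.48,0,-0.87,0.75,-0.48,0,-0.87,0.75,-0.48,0,-0.87,0.75,-0.48,0,-0.87,0.75,-0.48,0,-0.87,0.75,-0.48,0,-0.87,0.75,-0.48,0,-0.87,0.75,-0.48,0,-0.87,0.75,-0.48,0,-0.87,0.75,-0.48,0,-0.87,0.75,-0.48,0,-0.87,0.75,-0.48,0,-0.87,0.75,-0.48,0,-0.87,0.75,-0.48,0,-0.87,0.75,-0.48,0,-0.87,0.75,-0.48,0,-0.87,0.75,-0.48,0,-0.87]' --fingers 0.68 --force 20

```text
clock: 2.62
position: [0.5338, 0.3289, 0.2449]
ee_rot: [-0.582, -0.401, 0.582, -0.401]
ft_force: [0.1, 0.4, 0.4]
grip_width: 0.32
```

play_rows --motion '[0,0,-0.9,0,0,0,-0.9,0,0,0,-0.9,0,0,0,-0.9,0,0,0,-0.9,0,0,0,0,0,-0.1,-0.26,0,0,-0.1,-0.26,0,0,-0.1,-0.26,0,0,0,0,0,0,0,0,0,0]'

```text
clock: 3.53
position: [0.5264, 0.31, 0.1343]
ee_rot: [0.583, 0.402, -0.58, 0.402]
ft_force: [0.3, 0.0, -0.0]
grip_width: 0.32
```

```bash
python3 - <<'E'
from h import *
o=arm.observe();print(o['position'],o['ft_force'])
a=snap('scene');b=snap('top')
A=cv2.resize(a[0]['color'][120:330,180:390],(400,400));B=cv2.resize(b[0]['color'][170:310,210:350],(400,400))
cv2.imwrite('pics/p2.png',np.hstack([A,B]))
E
```

```text
[0.52639995 0.30995676 0.13429966] [ 0.29531072  0.01319037 -0.02845697]
```

View pics/p2.png

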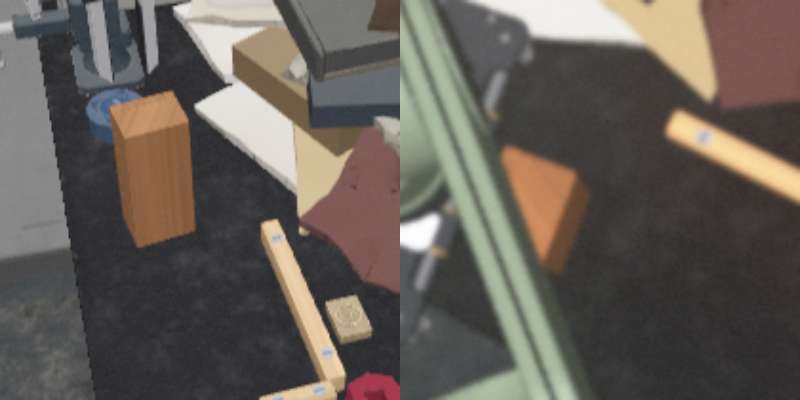

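```bash
python3 - <<'E'
from h import *
a=snap('scene')
for P in [(.526,.31,.12),(.526+.021,.31-.008,.12),(.526-.021,.31+.008,.12),(.549,.2779,.14)]: print(((w2p(a,P)-[180,120])*400/210).round(0))
E
```

```text
[129. 102.]
[152.  96.]
[105. 108.]
[169.  90.]
```

play_rows --motion '[-0.04,-0.11,-0.03,0,-0.04,-0.11,-0.03,0,-0.04,-0.11,-0.03,0,-0.04,-0.11,0,0,-0.04,-0.11,0,0,-0.04,-0.11,0,0,-0.04,-0.11,0,0]'

```text
clock: 4.27
position: [0.5184, 0.2905, 0.1302]
ee_rot: [-0.581, -0.402, 0.581, -0.402]
ft_force: [-0.7, 0.1, -0.3]
grip_width: 0.322
```

play_rows --motion '[-0.04,-0.11,0,0,-0.04,-0.11,0,0]'

```text
clock: 4.43
position: [0.5164, 0.2851, 0.1302]
ee_rot: [0.581, 0.402, -0.581, 0.402]
ft_force: [-0.2, 0.3, 0.8]
grip_width: 0.317
```

```bash
python3 - <<'E'
from h import *
a=snap('scene'); find(a,'stamping_block','scene')
A=cv2.resize(a[0]['color'][130:280,200:350],(600,600),interpolation=2)
cv2.imwrite('pics/p3.png',A)
E
```

```text
stamping_block scene 0.97 [0.502 0.25  0.092] [260. 209.]
stamping_block scene 0.65 [ 0.638 -0.05   0.1  ] [452. 259.]
```

View pics/p3.png

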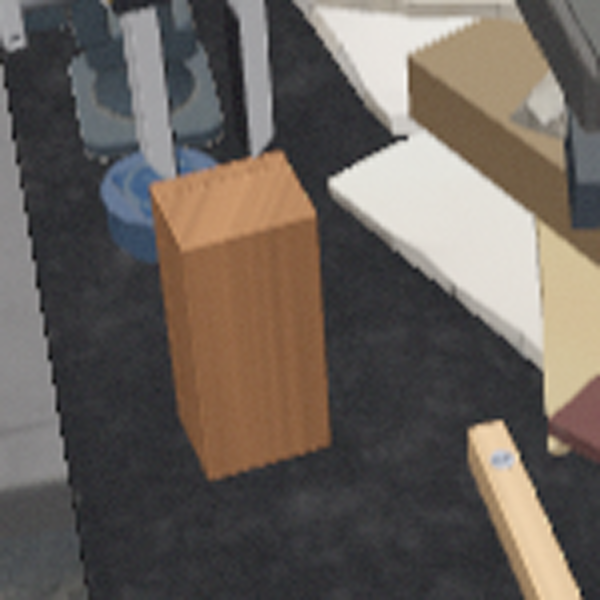

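The fingers (150,150) and (260,140) now stand behind the block's top edge, about at contact; the block is still upright. Push on.

play_rows --motion '[-0.04,-0.11,0,0,-0.04,-0.11,0,0,-0.04,-0.11,0,0,-0.04,-0.11,0,0]'

```text
clock: 4.87
position: [0.5124, 0.2741, 0.1302]
ee_rot: [-0.581, -0.402, 0.581, -0.402]
ft_force: [-0.2, 0.6, -1.0]
grip_width: 0.318
```

play_rows --motion '[-0.04,-0.11,0,0,-0.04,-0.11,0,0,-0.04,-0.11,0,0,-0.04,-0.11,0,0]'

```text
clock: 5.2
position: [0.5084, 0.2631, 0.1302]
ee_rot: [0.581, 0.402, -0.581, 0.402]
ft_force: [0.6, 0.3, -0.1]
grip_width: 0.322
```

play_rows --motion '[-0.04,-0.11,0,0,-0.04,-0.11,0,0,-0.04,-0.11,0,0]'

```text
clock: 5.45
position: [0.5054, 0.2548, 0.1302]
ee_rot: [0.581, 0.402, -0.581, 0.402]
ft_force: [-0.1, -0.6, 0.3]
grip_width: 0.318
```

```bash
python3 - <<'E'
from h import *
a=snap('scene'); find(a,'stamping_block','scene')
print(arm.observe()['position'])
A=cv2.resize(a[0]['color'][130:280,200:350],(600,600),interpolation=2)
cv2.imwrite('pics/p4.png',A)
E
```

```text
stamping_block scene 0.76 [0.502 0.251 0.089] [260. 210.]
stamping_block scene 0.6 [ 0.641 -0.051  0.098] [453. 259.]
[0.50533317 0.25469752 0.13017187]
```

View pics/p4.png

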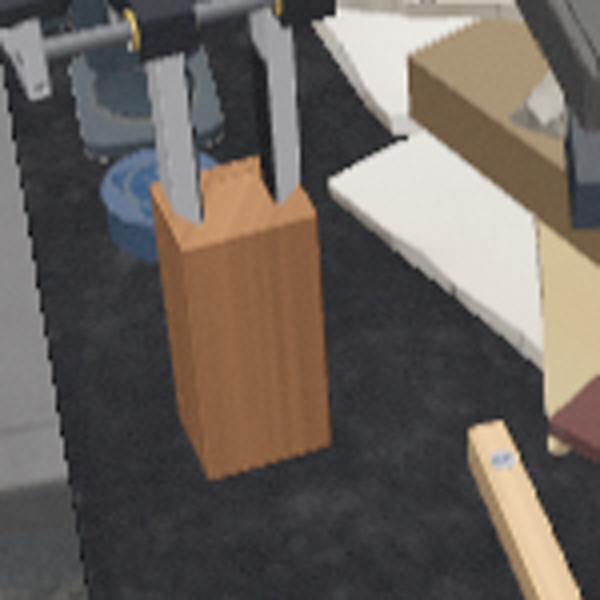

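The picture shows the fingertips at (200,220) and (287,203) hovering over the block's top: they passed above it and the block has not moved. The tips are higher than told; check.

```bash
python3 - <<'E'
from h import *
print(arm.tip_reach)
a=snap('scene'); o=arm.observe();p=o['position']
for z in (.12,.13,.14,.15,.16,.17): 
  print(z,[((w2p(a,(p[0]+s*.0199,p[1]-s*.0076,z))-[200,130])*4).round(0) for s in(1,-1)])
for u,v in((200,222),(287,203)): print([p2w(a,200+u/4,130+v/4,z).round(3) for z in(.142,.15,.16)])
w=snap('wrist'); print((-w[2].T@w[3]).round(3))
E
```

```text
0.014
0.12 [array([282., 244.]), array([186., 270.])]
0.13 [array([281., 226.]), array([184., 252.])]
0.14 [array([279., 207.]), array([182., 233.])]
0.15 [array([278., 189.]), array([179., 215.])]
0.16 [array([276., 170.]), array([177., 196.])]
0.17 [array([275., 150.]), array([175., 176.])]
[array([0.494, 0.261, 0.142]), array([0.489, 0.253, 0.15 ]), array([0.482, 0.243, 0.16 ])]
[array([0.528, 0.245, 0.142]), array([0.522, 0.238, 0.15 ]), array([0.515, 0.228, 0.16 ])]
[0.532 0.322 0.329]
```

play_rows --motion '[0.1,0.3,0.1,0,0.17,0.45,0,0,0.17,0.45,0,0,0.17,0.45,0,0,0.17,0.45,0,0,0.1,0.27,0,0,0,0,-0.6,0,0,0,-0.6,0,0,0,0,0,0,0,0,0]'

```text
clock: 6.48
position: [0.5265, 0.3144, 0.1014]
ee_rot: [-0.58, -0.403, 0.582, -0.402]
ft_force: [-0.2, 0.3, -0.6]
grip_width: 0.321
```

```bash
python3 - <<'E'
from h import *
print(arm.observe()['position'])
a=snap('scene');w=snap('wrist')
A=cv2.resize(a[0]['color'][130:280,200:350],(400,400),interpolation=2)
W=cv2.resize(w[0]['color'],(400,300));W=cv2.copyMakeBorder(W,0,100,0,0,0)
cv2.imwrite('pics/p5.png',np.hstack([A,W]))
E
```

```text
[0.52651502 0.31437004 0.10141814]
```

View pics/p5.png

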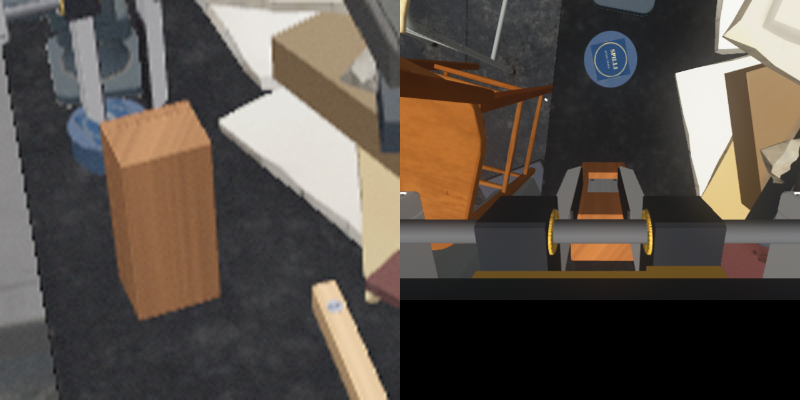

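The wrist view shows the pocket (600,180) on the block's left face, the side facing the gripper, so this is the right block. The tips are now lower, behind the top edge. Push again, watching forces.

play_rows --motion '[-0.04,-0.11,0,0,-0.04,-0.11,0,0,-0.04,-0.11,0,0,-0.04,-0.11,0,0,-0.04,-0.11,0,0,-0.04,-0.11,0,0,-0.04,-0.11,0,0]'

```text
clock: 7.17
position: [0.5207, 0.295, 0.103]
ee_rot: [0.582, 0.402, -0.581, 0.402]
ft_force: [-0.1, 1.1, 0.6]
grip_width: 0.317
```

play_rows --motion '[-0.04,-0.11,0,0,-0.04,-0.11,0,0]'

```text
clock: 7.33
position: [0.5186, 0.2895, 0.1029]
ee_rot: [0.582, 0.402, -0.581, 0.402]
ft_force: [1.2, -0.4, 0.2]
grip_width: 0.317
```

play_rows --motion '[-0.04,-0.11,0,0,-0.04,-0.11,0,0]'

```text
clock: 7.5
position: [0.5164, 0.2838, 0.1027]
ee_rot: [0.581, 0.402, -0.581, 0.402]
ft_force: [-0.2, 0.1, 1.3]
grip_width: 0.316
```

```bash
python3 - <<'E'
from h import *
a=snap('scene'); find(a,'stamping_block','scene')
A=cv2.resize(a[0]['color'][130:280,200:350],(400,400),interpolation=2)
cv2.imwrite('pics/p6.png',A)
E
```

```text
stamping_block scene 0.85 [ 0.639 -0.051  0.101] [453. 259.]
stamping_block scene 0.73 [0.498 0.239 0.101] [262. 209.]
```

View pics/p6.png

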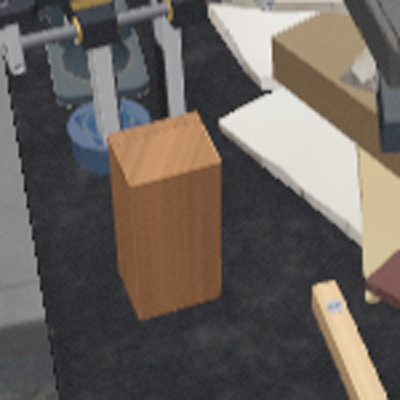

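The block's top has moved right by about 8 px while its foot stays at (140,318): it is tipping. Continue.

play_rows --motion '[-0.04,-0.11,0,0,-0.04,-0.11,0,0,-0.04,-0.11,0,0,-0.04,-0.11,0,0,-0.04,-0.11,0,0,-0.04,-0.11,0,0]'

```text
clock: 8.1
position: [0.5103, 0.2672, 0.1026]
ee_rot: [-0.581, -0.402, 0.582, -0.402]
ft_force: [0.1, -0.1, -0.8]
grip_width: 0.321
```

play_rows --motion '[-0.04,-0.11,0,0,-0.04,-0.11,0,0,-0.04,-0.11,0,0,-0.04,-0.11,0,0,-0.04,-0.11,0,0]'

```text
clock: 8.52
position: [0.5054, 0.2535, 0.1027]
ee_rot: [-0.581, -0.402, 0.581, -0.402]
ft_force: [0.5, -0.3, -0.4]
grip_width: 0.318
```

```bash
python3 - <<'E'
from h import *
a=snap('scene','s7.png'); find(a,'stamping_block','scene')
E
```

```text
stamping_block scene 0.6 [ 0.641 -0.05   0.1  ] [453. 258.]
stamping_block scene 0.2 [ 0.568 -0.119  0.044] [455. 333.]
```

play_rows --motion '[0,0,0,0,0,0,0,0,0,0,0,0,0,0,0,0]'

```text
clock: 8.95
position: [0.5056, 0.254, 0.1027]
ee_rot: [0.581, 0.403, -0.581, 0.402]
ft_force: [0.5, 0.2, -0.3]
grip_width: 0.323
```

```bash
python3 - <<'E'
from h import *
a=snap('scene'); find(a,'stamping_block','scene')
b=snap('top'); find(b,'stamping_block','top')
A=cv2.resize(a[0]['color'][150:350,200:400],(400,400),interpolation=2)
B=cv2.resize(b[0]['color'][180:320,240:440-60],(400,400),interpolation=2)
cv2.imwrite('pics/p7.png',np.hstack([A,B]))
E
```

```text
stamping_block scene 0.56 [ 0.639 -0.049  0.103] [452. 257.]
stamping_block top 0.89 [0.475 0.161 0.045] [315. 265.]
stamping_block top 0.88 [ 0.649 -0.03   0.14 ] [425. 163.]
```

View pics/p7.png

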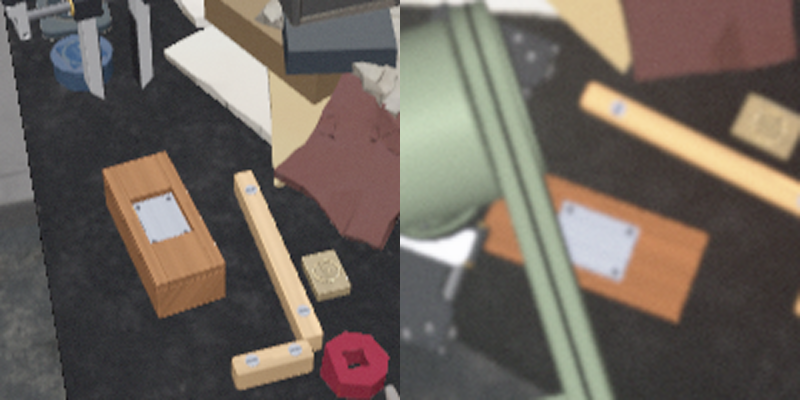

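The block lies flat with the pocket up (top-face corners at (103,172),(165,152),(225,268),(158,285) in the left crop). Now measure it in the fence frame, and measure the tip height.

```bash
cat >> h.py <<'E'
O=np.array([.484,.0148]); A=np.radians(63.3); YF=np.array([np.cos(A),np.sin(A)]); XF=np.array([YF[1],-YF[0]])
def tf(P): d=np.array(P)[:2]-O; return np.array([d@XF,d@YF]).round(4)
def fw(x,y): return (O+x*XF+y*YF).round(4)
E
python3 - <<'E'
from h import *
a=snap('scene')
B=np.array([p2w(a,200+u/2,150+v/2,.046) for u,v in[(103,172),(165,152),(225,268),(158,285)]])
print(B.round(3),B.mean(0).round(4),tf(B.mean(0)))
for i in range(4):
  d=B[(i+1)%4]-B[i];print(np.hypot(*d[:2]).round(4),np.degrees(np.arctan2(d[1],d[0])).round(1))
# fence from scene
F=[p2w(a,200+u/2,150+v/2,.024) for u,v in[(234,176),(302,347),(311,342),(232,365)]]
print([tf(f) for f in F])
for z in(.09,.1,.11,.12,.13): print(z,[((w2p(a,(.5056+s*.0199,.254-s*.0076,z))-[200,150])*2).round(0) for s in(1,-1)])
E
```

```text
[[0.476 0.247 0.046]
 [0.531 0.228 0.046]
 [0.478 0.095 0.046]
 [0.428 0.119 0.046]] [0.4783 0.1723 0.046 ] [-0.0758  0.1381]
0.0587 -18.6
0.1436 -111.7
0.056 154.5
0.1368 69.5
[array([0.0026, 0.1861]), array([-0.0013, -0.0075]), array([ 0.007, -0.005]), array([-0.0585, -0.0077])]
0.09 [array([144., 108.]), array([ 97., 122.])]
0.1 [array([143., 100.]), array([ 96., 113.])]
0.11 [array([143.,  91.]), array([ 95., 104.])]
0.12 [array([142.,  82.]), array([94., 95.])]
0.13 [array([141.,  73.]), array([93., 86.])]
```

play_rows --motion '[-0.27,-0.14,0,1,-0.27,-0.14,0,1,-0.27,-0.14,0,1,-0.27,-0.14,0,1,-0.27,-0.14,0,1,-0.27,-0.14,0,1,-0.27,-0.14,0,1,-0.27,-0.14,0,1,-0.27,-0.14,0,1,-0.27,-0.14,0,1,-0.27,-0.14,0,1,-0.27,-0.14,0,1,-0.27,-0.14,0,1,-0.27,-0.14,0,1,0,0,-0.9,0,0,0,-0.9,0,0,0,-0.5,0,0,0,-0.4,0,0,0,0,0]' --fingers 0.5

```text
clock: 10.78
position: [0.4091, 0.2043, 0.0332]
ee_rot: [0.162, 0.689, -0.164, 0.687]
ft_force: [-1.0, 0.7, 0.4]
grip_width: 0.499
```

```bash
python3 - <<'E'
from h import *
p=arm.observe()['position'];print(p,tf(p))
a=snap('scene')
for z in(0,.02,.04,.06): print(z,[((w2p(a,(p[0]+s*YF[0]*.03,p[1]+s*YF[1]*.03,z))-[180,170])*3).round(0) for s in(1,-1)])
cv2.imwrite('pics/p8.png',cv2.resize(a[0]['color'][170:370,180:380],(600,600),interpolation=2))
b=snap('top');find(b,'stamping_block','top')
E
```

```text
[0.40913623 0.20428347 0.03324672] [-0.152   0.1356]
0 [array([167., 312.]), array([189., 391.])]
0.02 [array([164., 290.]), array([185., 368.])]
0.04 [array([160., 266.]), array([182., 345.])]
0.06 [array([156., 242.]), array([178., 321.])]
stamping_block top 0.63 [0.484 0.181 0.044] [305. 261.]
stamping_block top 0.57 [ 0.65  -0.028  0.14 ] [423. 162.]
```

View pics/p8.png

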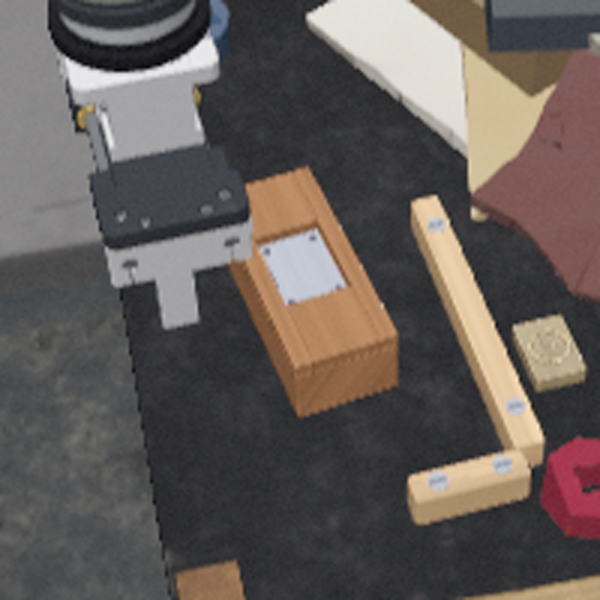

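The near fingertip at (180,326) is roughly 5 cm above the bench, higher than the TCP suggests. Descend gently while watching the force.

play_rows --motion '[0,0,-0.3,0,0,0,-0.3,0,0,0,-0.2,0,0,0,-0.2,0,0,0,0,0,0,0,0,0]'

```text
clock: 11.43
position: [0.4105, 0.2047, 0.0097]
ee_rot: [0.163, 0.688, -0.163, 0.688]
ft_force: [-0.9, 0.1, 0.2]
grip_width: 0.497
```

play_rows --motion '[0,0,-0.15,0,0,0,0,0,0,0,0,0]'

```text
clock: 11.68
position: [0.411, 0.2048, 0.0064]
ee_rot: [0.163, 0.688, -0.163, 0.688]
ft_force: [-0.1, 0.6, -0.8]
grip_width: 0.502
```

```bash
python3 - <<'E'
from h import *
o=arm.observe();p=o['position'];print(p,o['ft_force'])
a=snap('scene');g=a[0]['color'].astype(int)
for z in(0,.01,.02,.03,.04): print(z,w2p(a,(p[0]-YF[0]*.036-XF[0]*.0,p[1]-YF[1]*.036,z)).round(1))
for v in range(262,306,2): print(v,g[v,240].tolist(),g[v,243].tolist())
E
```

```text
[0.4109511  0.20482026 0.00637821] [-0.07574055  0.60398206 -0.82789081]
0 [244.2 302.2]
0.01 [243.7 298.5]
0.02 [243.1 294.7]
0.03 [242.5 290.9]
0.04 [241.9 287. ]
262 [135, 132, 131] [155, 152, 151]
264 [167, 164, 164] [165, 163, 162]
266 [167, 164, 163] [165, 162, 161]
268 [166, 163, 164] [166, 163, 163]
270 [167, 165, 164] [168, 166, 166]
272 [166, 164, 164] [165, 164, 164]
274 [165, 162, 163] [165, 162, 163]
276 [166, 163, 164] [164, 162, 162]
278 [165, 162, 163] [166, 163, 162]
280 [167, 164, 164] [165, 162, 163]
282 [166, 164, 164] [166, 163, 163]
284 [165, 162, 162] [164, 162, 162]
286 [164, 162, 163] [164, 160, 161]
288 [146, 143, 144] [112, 109, 110]
290 [57, 52, 52] [54, 53, 54]
292 [56, 53, 53] [59, 55, 56]
294 [50, 47, 46] [53, 52, 50]
296 [52, 48, 47] [55, 52, 50]
298 [53, 50, 47] [54, 50, 50]
300 [51, 46, 47] [49, 47, 48]
302 [52, 51, 50] [52, 47, 50]
304 [49, 50, 45] [50, 47, 46]
```

play_rows --motion '[0,0,-0.15,0,0,0,-0.15,0,0,0,0,0,0,0,0,0]'

```text
clock: 12.07
position: [0.4106, 0.2047, -0.0015]
ee_rot: [0.163, 0.688, -0.163, 0.688]
ft_force: [0.3, -0.5, 0.5]
grip_width: 0.501
```

play_rows --motion '[0,0,-0.15,0,0,0,0,0,0,0,0,0]'

```text
clock: 12.32
position: [0.4107, 0.2048, -0.0051]
ee_rot: [0.163, 0.688, -0.163, 0.688]
ft_force: [0.1, -0.9, 0.2]
grip_width: 0.498
```

```bash
python3 - <<'E'
from h import *
o=arm.observe();p=o['position'];print(p,o['ft_force'])
a=snap('scene');g=a[0]['color'].astype(int)
for z in(0,.01,.02,.03,.04): print(z,w2p(a,(p[0]-YF[0]*.036-XF[0]*.0,p[1]-YF[1]*.036,z)).round(1))
for v in range(286,306,2): print(v,g[v,240].tolist()[0],g[v,243].tolist()[0])
E
```

```text
[ 0.41074033  0.20477608 -0.00505559] [ 0.14421945 -0.86030693  0.19796111]
0 [244.1 302.3]
0.01 [243.6 298.6]
0.02 [243.  294.8]
0.03 [242.4 291. ]
0.04 [241.8 287.1]
286 164 165
288 165 165
290 166 166
292 165 145
294 50 56
296 47 49
298 54 51
300 47 50
302 46 54
304 52 52
```

play_rows --motion '[0,0,-0.16,0,0,0,-0.16,0,0,0,0,0,0.21,-0.11,0,0,0.21,-0.11,0,0,0.21,-0.11,0,0,0.21,-0.11,0,0,0.11,-0.055,0,0]'

```text
clock: 13.03
position: [0.4362, 0.192, -0.0125]
ee_rot: [0.163, 0.688, -0.163, 0.688]
ft_force: [0.1, 0.2, -0.5]
grip_width: 0.503
```

play_rows --motion '[0.11,-0.055,0,0,0.11,-0.055,0,0,0.11,-0.055,0,0,0.11,-0.055,0,0]'

```text
clock: 13.37
position: [0.4453, 0.1874, -0.0128]
ee_rot: [0.163, 0.689, -0.163, 0.688]
ft_force: [-2.8, 1.9, 2.2]
grip_width: 0.498
```

play_rows --motion '[0.11,-0.055,0,0,0.11,-0.055,0,0,0.11,-0.055,0,0,0.11,-0.055,0,0]'

```text
clock: 13.7
position: [0.4563, 0.1814, -0.0129]
ee_rot: [0.163, 0.689, -0.163, 0.688]
ft_force: [-3.3, 2.4, 4.6]
grip_width: 0.5
```

play_rows --motion '[0.11,-0.055,0,0,0.11,-0.055,0,0,0.11,-0.055,0,0,0.11,-0.055,0,0]'

```text
clock: 14.03
position: [0.4678, 0.1757, -0.0129]
ee_rot: [0.163, 0.688, -0.163, 0.688]
ft_force: [-3.8, 1.7, 2.5]
grip_width: 0.502
```

```bash
python3 - <<'E'
from h import *
o=arm.observe();p=o['position'];print(p,tf(p),o['ft_force'].round(1),np.degrees(o['q']).round(0))
b=snap('top');find(b,'stamping_block','top')
E
```

```text
[ 0.46779652  0.17569702 -0.01291962] [-0.0868  0.1365] [-3.8  1.7  2.5] [ 11.  18. 108.  -0.  55. -53.]
```

play_rows --motion '[0.07,-0.036,0.1,0,0.07,-0.036,0,0,0.07,-0.036,0,0,0.07,-0.036,0,0,0.07,-0.036,0,0]'

```text
clock: 14.55
position: [0.4766, 0.1714, -0.0103]
ee_rot: [0.163, 0.688, -0.163, 0.688]
ft_force: [-2.5, 1.4, 1.1]
grip_width: 0.498
```

play_rows --motion '[0.07,-0.036,0,0,0.07,-0.036,0,0,0.07,-0.036,0,0]'

```text
clock: 14.8
position: [0.4819, 0.1687, -0.0103]
ee_rot: [0.163, 0.688, -0.163, 0.688]
ft_force: [-3.5, 1.3, 0.4]
grip_width: 0.504
```

play_rows --motion '[0.05,-0.025,0,0]'

```text
clock: 14.88
position: [0.4833, 0.168, -0.0103]
ee_rot: [0.163, 0.688, -0.163, 0.688]
ft_force: [-2.4, 2.1, 1.3]
grip_width: 0.5
```

play_rows --motion '[0.05,-0.025,0,0]'

```text
clock: 14.97
position: [0.4843, 0.1675, -0.0103]
ee_rot: [0.163, 0.688, -0.163, 0.688]
ft_force: [-2.6, 1.1, 1.0]
grip_width: 0.497
```

play_rows --motion '[0.04,-0.02,0,0,0.04,-0.02,0,0]'

```text
clock: 15.13
position: [0.4844, 0.1675, -0.0103]
ee_rot: [0.163, 0.69, -0.163, 0.687]
ft_force: [-9.7, 5.3, 7.7]
grip_width: 0.499
```

play_rows --motion '[0.04,-0.02,0,0,0.04,-0.02,0,0]'

```text
clock: 15.3
position: [0.4844, 0.1676, -0.0103]
ee_rot: [0.164, 0.691, -0.163, 0.685]
ft_force: [-13.0, 8.6, 13.0]
grip_width: 0.499
```

play_rows --motion '[0.04,-0.02,0,0,0.04,-0.02,0,0]'

```text
clock: 15.47
position: [0.4842, 0.1676, -0.0103]
ee_rot: [0.164, 0.693, -0.163, 0.683]
ft_force: [-18.5, 12.7, 17.4]
grip_width: 0.498
```

play_rows --motion '[-0.1,0.05,0,0,-0.1,0.05,0,0,-0.15,0.08,0,0,-0.2,0.1,0,0,-0.2,0.1,0,0,-0.2,0.1,0,0,-0.2,0.1,0,0,-0.2,0.1,0,0,0,0,0.8,0,0,0,0.8,0,0,0,0.8,0,0,0,0.8,0,0,0,0.8,0,0,0,0,0]' --fingers 0.5

```text
clock: 16.63
position: [0.4599, 0.1825, 0.0939]
ee_rot: [0.164, 0.685, -0.161, 0.691]
ft_force: [1.1, 0.0, 0.7]
grip_width: 0.499
```

```bash
python3 - <<'E'
from h import *
o=arm.observe();p=o['position'];print(p,tf(p),o['ft_force'].round(1))
a=snap('scene','s9.png');b=snap('top','t9.png');find(b,'stamping_block','top');find(a,'stamping_block','scene')
g=cv2.cvtColor(b[0]['color'],cv2.COLOR_BGR2HSV).astype(int); c=b[0]['color'].astype(int)
# block mask in scene: wood pixels
for n,im in(('scene',a),('top',b)):
  h=cv2.cvtColor(im[0]['color'],cv2.COLOR_BGR2HSV); q=w2p(im,(*fw(-.03,.185),.046)).astype(int); print(n,q,h[q[1],q[0]], h[w2p(im,(*fw(.009,.1),.024)).astype(int)[1],w2p(im,(*fw(.009,.1),.024)).astype(int)[0]])
E
```

```text
[0.45986424 0.18245643 0.09388748] [-0.0969  0.1389] [1.1 0.  0.7]
stamping_block top 0.97 [ 0.649 -0.027  0.145] [424. 162.]
stamping_block top 0.83 [0.543 0.177 0.046] [307. 229.]
stamping_block scene 0.9 [ 0.639 -0.048  0.099] [451. 258.]
stamping_block scene 0.75 [0.511 0.134 0.045] [310. 261.]
scene [299 233] [ 13 118 184] [ 15 105 195]
top [297 230] [ 12 134 190] [ 20  84 248]
```

play_rows --motion '[0.55,0.4,0,0,0.55,0.4,0,0,0.55,0.4,0,0,0.55,0.4,0,0,0.55,0.4,0,0,0.55,0.4,0,0,0.55,0.4,0,0,0.55,0.4,0,0,0,0,0,0,0,0,-0.8,0,0,0,-0.8,0,0,0,-0.8,0,0,0,-0.5,0,0,0,-0.3,0,0,0,0,0,0,0,0,0]' --fingers 1

```text
clock: 18.17
position: [0.5661, 0.2613, 0.0094]
ee_rot: [0.163, 0.688, -0.163, 0.688]
ft_force: [0.3, 0.0, -0.1]
grip_width: 0.003
```

play_rows --motion '[0,0,-0.15,0,0,0,-0.15,0,0,0,0,0,0,0,0,0]'

```text
clock: 18.5
position: [0.5667, 0.2616, 0.0025]
ee_rot: [0.163, 0.688, -0.163, 0.688]
ft_force: [-0.0, -0.7, 0.0]
grip_width: 0.007
```

```bash
python3 - <<'E'
from h import *
o=arm.observe();p=o['position'];print(p,tf(p),o['ft_force'].round(1))
a=snap('scene','s10.png');b=snap('top','t10.png');find(b,'stamping_block','top')
def mask(im):
  h=cv2.cvtColor(im[0]['color'],cv2.COLOR_BGR2HSV); return cv2.inRange(h,(5,100,60),(16,255,255))
m=mask(b); q=w2p(b,(*fw(-.03,.14),.046)); 
n,l,s,_=cv2.connectedComponentsWithStats(m)
for i in range(1,n):
  x,y,w,hh,ar=s[i]
  if ar>300 and x-15<q[0]<x+w+15 and y-15<q[1]<y+hh+15:
    pts=cv2.findContours((l==i).astype(np.uint8),0,1)[0][0]; r=cv2.boxPoints(cv2.minAreaRect(pts)); print(ar,[tf(p2w(b,*k,.046)) for k in r])
E
```

```text
[0.56669368 0.26157569 0.0025341 ] [-0.037   0.2576] [-0.  -0.7  0. ]
stamping_block top 0.92 [0.515 0.138 0.046] [328. 244.]
stamping_block top 0.84 [ 0.65  -0.03   0.142] [425. 162.]
1436 [array([-0.0634,  0.1768]), array([0.0159, 0.178 ]), array([ 0.0178, -0.0142]), array([-0.0612, -0.0143])]
```

play_rows --motion '[0.13,-0.06,-0.15,0,0.12,-0.06,-0.15,0,0,0,0,0,-0.09,-0.18,0,0,-0.09,-0.18,0,0,-0.09,-0.18,0,0,-0.09,-0.18,0,0,-0.09,-0.18,0,0,0,0,0,0]'

```text
clock: 19.4
position: [0.5608, 0.2349, -0.0053]
ee_rot: [0.163, 0.688, -0.163, 0.688]
ft_force: [-0.3, 0.2, 0.1]
grip_width: 0.005
```

play_rows --motion '[-0.05,-0.11,0,0,-0.05,-0.11,0,0,-0.05,-0.11,0,0]'

```text
clock: 19.65
position: [0.5577, 0.2276, -0.0052]
ee_rot: [0.163, 0.688, -0.163, 0.688]
ft_force: [0.8, 0.2, 0.3]
grip_width: 0.007
```

play_rows --motion '[-0.05,-0.11,0,0,-0.05,-0.11,0,0,-0.05,-0.11,0,0,-0.05,-0.11,0,0]'

```text
clock: 19.98
position: [0.5526, 0.2173, -0.0052]
ee_rot: [0.163, 0.688, -0.162, 0.688]
ft_force: [-0.3, 3.7, -0.0]
grip_width: 0.005
```

play_rows --motion '[-0.05,-0.11,0,0,-0.05,-0.11,0,0,-0.05,-0.11,0,0,-0.05,-0.11,0,0]'

```text
clock: 20.32
position: [0.5472, 0.2066, -0.0052]
ee_rot: [0.163, 0.688, -0.162, 0.688]
ft_force: [-1.4, 6.3, 0.3]
grip_width: 0.006
```

play_rows --motion '[-0.05,-0.11,0,0,-0.05,-0.11,0,0,-0.05,-0.11,0,0,-0.05,-0.11,0,0,-0.05,-0.11,0,0]'

```text
clock: 20.73
position: [0.5406, 0.1935, -0.0052]
ee_rot: [0.164, 0.689, -0.162, 0.687]
ft_force: [-2.0, 7.7, 0.4]
grip_width: 0.006
```

play_rows --motion '[-0.055,-0.11,0,0,-0.055,-0.11,0,0,-0.055,-0.11,0,0,-0.055,-0.11,0,0,-0.055,-0.11,0,0]'

```text
clock: 21.15
position: [0.5337, 0.1798, -0.0052]
ee_rot: [0.164, 0.689, -0.162, 0.687]
ft_force: [-1.1, 8.3, 0.4]
grip_width: 0.006
```

```bash
python3 - <<'E'
from h import *
o=arm.observe();p=o['position'];f=o['ft_force'][:2];print(p,tf(p),f@XF,f@YF)
b=snap('top','t11.png');find(b,'stamping_block','top')
E
```

```text
[ 0.53368715  0.17981177 -0.00520135] [-0.0298  0.1697] -4.7252061680897075 6.9139675533514025
stamping_block top 0.9 [0.485 0.067 0.044] [366. 260.]
stamping_block top 0.84 [ 0.649 -0.03   0.142] [425. 163.]
stamping_block top 0.47 [0.555 0.062 0.009] [366. 225.]
```

17 mm to the estimated stop contact; finer rows.

play_rows --motion '[-0.036,-0.07,0,0,-0.036,-0.07,0,0,-0.036,-0.07,0,0,-0.036,-0.07,0,0,-0.036,-0.07,0,0]'

```text
clock: 21.67
position: [0.5295, 0.1703, -0.0053]
ee_rot: [0.163, 0.689, -0.162, 0.688]
ft_force: [-1.5, 5.9, 0.4]
grip_width: -0.002
```

play_rows --motion '[-0.027,-0.053,0,0,-0.027,-0.053,0,0]'

```text
clock: 21.83
position: [0.5281, 0.1676, -0.0053]
ee_rot: [0.163, 0.689, -0.162, 0.688]
ft_force: [-0.6, 6.6, 0.9]
grip_width: 0.003
```

play_rows --motion '[-0.018,-0.036,0,0,-0.018,-0.036,0,0]'

```text
clock: 22.0
position: [0.5272, 0.1658, -0.0053]
ee_rot: [0.163, 0.689, -0.162, 0.688]
ft_force: [-0.3, 5.8, 0.5]
grip_width: 0.005
```

play_rows --motion '[-0.018,-0.036,0,0,-0.018,-0.036,0,0]'

```text
clock: 22.17
position: [0.5269, 0.1651, -0.0052]
ee_rot: [0.164, 0.688, -0.162, 0.688]
ft_force: [1.2, 11.1, -1.7]
grip_width: 0.001
```

play_rows --motion '[-0.018,-0.036,0,0,-0.018,-0.036,0,0]'

```text
clock: 22.33
position: [0.527, 0.1651, -0.0049]
ee_rot: [0.166, 0.688, -0.161, 0.688]
ft_force: [2.6, 15.9, -3.2]
grip_width: 0.006
```

play_rows --motion '[-0.018,-0.036,0,0,-0.018,-0.036,0,0]'

```text
clock: 22.5
position: [0.5271, 0.1652, -0.0045]
ee_rot: [0.168, 0.687, -0.16, 0.689]
ft_force: [3.5, 20.8, -2.9]
grip_width: 0.006
```

play_rows --motion '[0.036,0.07,0,0,0.036,0.07,0,0,0.05,0.11,0,0,0.09,0.18,0,0,0.09,0.18,0,0,0.09,0.18,0,0,0.09,0.18,0,0,0.09,0.18,0,0,0,0,0.8,0,0,0,0.8,0,0,0,0.8,0,0,0,0.8,0,-0.3,0.8,0.8,0,-0.3,0.8,0.8,0,-0.3,0.8,0.4,0,-0.3,0.8,0,0,-0.3,0.8,0,0,-0.3,0.8,0,0,-0.3,0.8,0,0,0,0,0,0]'

```text
clock: 24.17
position: [0.4855, 0.3317, 0.1248]
ee_rot: [0.162, 0.689, -0.161, 0.688]
ft_force: [-0.2, -0.8, -0.5]
grip_width: 0.006
```

```bash
python3 - <<'E'
from h import *
o=arm.observe();print(o['position'],o['ft_force'].round(1))
a=snap('scene');b=snap('top')
for n,c in(('scene',a),('top',b)):
  for k in ['stamping_block','brass_die','tack_hammer','white_spool','pin_tin','clip_clamp']: find(c,k,n)
  print('expected px',[w2p(c,(*fw(x,y),.046)).round(0).tolist() for x,y in((0,0),(0,.14),(-.06,.14),(-.06,0))])
A=cv2.resize(a[0]['color'][200:350,270:390],(400,500),interpolation=2)
B=cv2.resize(b[0]['color'][200:300,310:390+0],(400,500),interpolation=2)
cv2.imwrite('pics/p12.png',np.hstack([A,B]))
E
```

```text
[0.48549693 0.33171317 0.12475229] [-0.2 -0.8 -0.5]
stamping_block scene 0.95 [ 0.639 -0.047  0.1  ] [450. 258.]
stamping_block scene 0.65 [0.483 0.083 0.047] [320. 286.]
brass_die scene 0.7 [0.553 0.049 0.015] [363. 287.]
white_spool scene 0.79 [ 0.571 -0.122  0.05 ] [458. 331.]
pin_tin scene 0.68 [0.57  0.403 0.025] [240. 180.]
clip_clamp scene 0.91 [ 0.517 -0.11   0.018] [426. 359.]
expected px [[351.0, 311.0], [323.0, 248.0], [290.0, 255.0], [314.0, 320.0]]
stamping_block top 0.83 [0.49  0.095 0.044] [351. 257.]
stamping_block top 0.64 [ 0.65  -0.028  0.141] [424. 162.]
brass_die top 0.62 [0.554 0.063 0.01 ] [366. 225.]
tack_hammer top 0.8 [ 0.419 -0.039  0.016] [420. 295.]
white_spool top 0.92 [ 0.574 -0.115  0.056] [463. 211.]
clip_clamp top 0.64 [ 0.524 -0.098  0.021] [450. 240.]
expected px [[394.0, 260.0], [327.0, 227.0], [312.0, 256.0], [380.0, 289.0]]
```

View pics/p12.png

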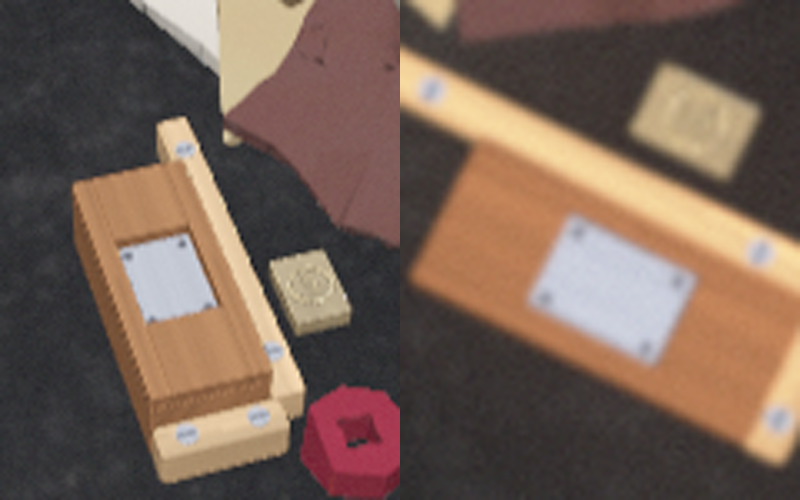

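The last view shows the block flat with its pocket up, its long side on the fence and its end on the stop, with no visible gap. A numeric check of parallelism before handing in:

```bash
python3 - <<'E'
from h import *
b=snap('top'); g=b[0]['color'].astype(float)[:,:,2]; g=cv2.GaussianBlur(g.astype(np.float32),(0,0),.7)
def edge(x0,z,ys,xs):
  P=[]
  for y in ys:
    w=[fw(x0+d,y) for d in xs]; v=np.array([cv2.getRectSubPix(g,(1,1),tuple(map(float,w2p(b,(*q,z)))))[0,0] for q in w])
    i=np.argmax(abs(np.diff(v))); P.append((y,x0+(xs[i]+xs[i+1])/2))
  P=np.array(P); k=np.polyfit(P[:,0],P[:,1],1); return np.degrees(k[0]).round(2),np.median(P[:,1]).round(4),P[:,1].std().round(4)
xs=np.arange(-.01,.01,.0005)
print('fence back',edge(.018,.024,np.linspace(.02,.17,40),xs))
print('block near side',edge(-.06,.046,np.linspace(.015,.125,40),xs))
E
```

```text
fence back (np.float64(-0.05), np.float64(0.0188), np.float64(0.0005))
block near side (np.float64(0.14), np.float64(-0.0607), np.float64(0.0006))
```

Parallel within 0.2°, and the distance from the fence's back to the block's near side is 79.5 mm against 78 mm expected. Handing in.

```bash
python3 -c "
from rig import arm
print(arm.hand_in(), arm.observe()['clock'])"
```

```text
the job is handed in; nothing more can be done
the job is handed in; nothing more can be done
```

The stamping block lies flat with its die pocket up, against both the long fence and the short stop. I handed the job in after about 24 s of robot time.

- **Tipping:** my first push passed over the top of the block without touching it. Pictures showed the fingertips about 1 to 3 cm above the reported TCP instead of 14 mm below it. I lowered the tool by about 27 mm and pushed again, and the block went over.
- **Pressing:** I pushed the long side against the fence with two fingers until it pressed at about 22 N. I then slid the block along the fence until its end pressed against the stop at about 21 N, and backed the gripper away.
- **Fit:** in the top image the block is parallel to the fence within about 0.2°. It measures 79.5 mm from the fence's back to the block's near side, against 78 mm expected, which is within the calibration error. No gap is visible at the stop.
- **Other things:** the networks found the brass die, hammer, spool and clamp where they were, within their error.
    - The tin was found only in the scene camera, about 1.5 cm from its first reading there and about 1 cm from its first top reading. I never went near it at bench height.
    - The hammer was found only in the top camera at the end.

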